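Load the concho board and slide it to the slab

ROBOT

A 6-joint arm with a two-finger parallel gripper is mounted at the origin on the work surface. World frame = base frame: x ahead of the robot, y to its left, z up, the work surface at z = 0. Lengths are in m, angles in rad, forces in N, time in s.
With the tool pointing down it reaches from about 0.35 to 0.775 m from the base axis. Payload 7.3 kg.
Tool frame: the origin (TCP) lies midway between the tips of the shut fingers; the grasp point (between the pads) lies 19 mm behind it; z points along the fingers, y is the line along which they close (so a half turn about z gives the same grasp; the last joint's range is limited). The gripper opens to 92 mm and grips with 3 to 60 N. Pads are 19 mm wide; open, the fingers measure 130 mm over their backs; the gripper's body (75 mm by 190 mm) begins 47 mm behind the grasp point.
Start: joints at [-1.312, 0.342, 1.524, -0, 1.275, -0.146], TCP at [0.207, -0.483, 0.227] pointing down, gripper open.
Joint ranges: [-2.53, 2.53], [-0.77, 2.02], [0.04, 2.7], [-1, 4.14], [0.28, 2.66], [-3.11, 3.11]. Speed limits (rad/s): [2.57, 2.57, 3.14, 3.14, 3.14, 3.14].

INTERFACE

Orientations are given as [roll, pitch, yaw] about the fixed x, y, z axes, in that order (R = Rz(yaw) Ry(pitch) Rx(roll)).
In Python, from bench import manip gives the robot as it stands.
- The arm moves only by the tool step_arm, never from a script. Its argument "increments" is a list of rows, each a list of 3 entries, a list of its own where there are three numbers: the opening, from 0 (shut) to 1 (fully open), then the shift along the tool's x, y, z in units of 25 mm (1.0 is 25 mm), then the turn, a rotation vector about the tool's x, y, z in degrees. In form: [[hand, [dx, dy, dz], [rx, ry, rz]], ...]. A call has 1 to 20 rows; each row shifts and turns the commanded pose from where the row before left it, along the tool's axes as they then stand; what a row does not reach is not made up. A row lasts 1/8 s, in which the tool goes at most 62.5 mm and 10.7 degrees, less where a joint would pass 70% of its speed; a pose out of reach is approached as far as the arm can. A call is refused whole if a number of a shift passes 1 or a number of a turn 10.7, either way. A call with a gripper value outside its range is refused whole. The fingers move at their own pace and stop on an object; the grip force is fixed at half the most. Time passes only in rows, so rows that do not move let the fingers close. It gives the time, the measured TCP pose, the force, the opening and the grip force at its end, in the units of the state.
- manip.get_state(): the state, without advancing time (a new reading comes with each control period).
- manip.capture(name): name is "scene" or "side" or "wrist"; returns the picture (420x560x3 uint8, red, green, blue); there is no depth.
- manip.camera_info(name): a dict with "fx", "fy", "cx", "cy" (pixels), "D" ([k1, k2, p1, p2, k3] as OpenCV has them; the pictures are not rectified), "xyz" and "attitude" of the camera in the world; the wrist camera has in their place "T_tool_cam" (4x4, takes a point from camera to tool coordinates, whose origin is the TCP and whose axes are the flange's). Camera axes: x right, y down, z forward; pixel columns grow to the right and rows downward; lengths in m; the calibration is good to about 2 mm. A picture is of the moment at which its call begins: read the wrist's pose just before it. camera_info takes no time and is no camera call.
- manip.sign_off(): hands the job in; it is judged then, once.
The state is a dict: "t": time; "joint_positions": joint angles; "qd": joint speeds; "joint_torque": joint torques, N m; "eef_pos": TCP position; "ee_rot": TCP orientation; "force": force on the tool from outside, world axes, zero at the start; "ft_torque": the same for the moment, N m; "gripper_width": opening from 0.0 (shut) to 1.0 (fully open); "gripper_force": force on a finger pad.
Only numpy, scipy, OpenCV 4.12 (cv2) and the standard library are available. Lean on these libraries where they do the work, as an engineer would, in place of code of your own. Each camera call takes 0.05 s, during which the arm holds its last target. There are 200 camera calls.

TASK

Slide the three steel conchos along the wooden setting board into its three pockets, one in each, lying flat on the pocket floors; push them along, do not pick them up. Then slide the loaded board across the bench, without lifting it, until its long edge on the pocket side lies flush against the near edge of the stone slab, all of that edge alongside the slab and the conchos still in their pockets. Leave the maul, the tub and the spool where they are.

Things in the scene. Friction and masses are not known exactly. Their poses are not given: they have to be found in the camera images.
- board: Loose pale wooden board on the bench, 150 (x) by 240 (y) by 18 mm, 0.5 kg, slides when pushed with a few newtons. Origin: centre of underside. +x points towards the slab, within 0.45 rad of world x. Flat deck 18 mm up, no rim, three pockets in a row along y, 35 mm to the +x side of the middle, 75 mm apart.
- board_hole0 (a point): Point at the centre of the mouth of the -y (right) pocket in the board, level with the deck. Flat-bottomed round pocket 40 mm across, 6 mm deep.
- board_hole1 (a point): Point at the centre of the mouth of the middle pocket in the board, level with the deck. Flat-bottomed round pocket 40 mm across, 6 mm deep.
- board_hole2 (a point): Point at the centre of the mouth of the +y (left) pocket in the board, level with the deck. Flat-bottomed round pocket 40 mm across, 6 mm deep.
- edge_left (a point): Point on the board's long +x side face (pocket side), 10 mm from its left (+y) corner, at half thickness.
- edge_right (a point): Point on the board's long +x side face (pocket side), 10 mm from its right (-y) corner, at half thickness.
- concho0: Domed steel concho (button), one of three alike: disc 32 mm across, 10 mm thick, upright rim 7 mm tall then a low dome, flat underside, 40 g, slides easily. Origin: centre of underside, z up; yaw means nothing. Starts on the near half of the deck, one roughly facing each pocket. Seated, its underside is 12 mm above the board's underside and its dome 4 mm above the deck.
- concho1: Domed steel concho (button), one of three alike: disc 32 mm across, 10 mm thick, upright rim 7 mm tall then a low dome, flat underside, 40 g, slides easily. Origin: centre of underside, z up; yaw means nothing. Starts on the near half of the deck, one roughly facing each pocket. Seated, its underside is 12 mm above the board's underside and its dome 4 mm above the deck.
- concho2: Domed steel concho (button), one of three alike: disc 32 mm across, 10 mm thick, upright rim 7 mm tall then a low dome, flat underside, 40 g, slides easily. Origin: centre of underside, z up; yaw means nothing. Starts on the near half of the deck, one roughly facing each pocket. Seated, its underside is 12 mm above the board's underside and its dome 4 mm above the deck.
- slab: Fixed dark stone slab on the bench beyond the board, 180 (x) by 440 (y) by 35 mm (z). Origin at the foot of the middle of its near edge, a straight upright face along its own y; the stone extends to +x from there.
- maul: Bystander: loose mallet lying on the bench right of the work, head a yellow cylinder 48 mm across and 85 mm long, wooden handle 22 mm thick, 205 mm long in all. Origin under the handle about the middle of its length, on the bench; the head is at its +x end.
- tub: Bystander: loose open white plastic tub of rivets standing on the bench left of the work, 82 mm across, 95 mm tall. Origin at the centre of its underside.
- spool: Bystander: loose thread spool standing on the bench left of the work, 52 mm across, 56 mm tall. Origin at the centre of its underside.

How it is judged:
On the way, in this order (a step that is already met when the one before it is completed fails the run):
1. a concho lies flat in each of the three pockets (((horizontal distance between concho0 and board_hole0 below 0.007 m and z of concho0 in the frame of board below 0.0145 m and angle between concho0's own z axis and vertical below 0.12 rad) or (horizontal distance between concho1 and board_hole0 below 0.007 m and z of concho1 in the frame of board below 0.0145 m and angle between concho1's own z axis and vertical below 0.12 rad) or (horizontal distance between concho2 and board_hole0 below 0.007 m and z of concho2 in the frame of board below 0.0145 m and angle between concho2's own z axis and vertical below 0.12 rad)) and ((horizontal distance between concho0 and board_hole1 below 0.007 m and z of concho0 in the frame of board below 0.0145 m and angle between concho0's own z axis and vertical below 0.12 rad) or (horizontal distance between concho1 and board_hole1 below 0.007 m and z of concho1 in the frame of board below 0.0145 m and angle between concho1's own z axis and vertical below 0.12 rad) or (horizontal distance between concho2 and board_hole1 below 0.007 m and z of concho2 in the frame of board below 0.0145 m and angle between concho2's own z axis and vertical below 0.12 rad)) and ((horizontal distance between concho0 and board_hole2 below 0.007 m and z of concho0 in the frame of board below 0.0145 m and angle between concho0's own z axis and vertical below 0.12 rad) or (horizontal distance between concho1 and board_hole2 below 0.007 m and z of concho1 in the frame of board below 0.0145 m and angle between concho1's own z axis and vertical below 0.12 rad) or (horizontal distance between concho2 and board_hole2 below 0.007 m and z of concho2 in the frame of board below 0.0145 m and angle between concho2's own z axis and vertical below 0.12 rad))), for 0.2 s.
2. the loaded board's pocket-side long edge is flush against the slab (all of step 1 and x of each of edge_left, edge_right in the frame of slab above -0.005 m and x of board in the frame of slab below -0.065 m and y of board in the frame of slab between -0.1 and 0.1 m and angle between board's own z axis and vertical below 0.03 rad), for 0.2 s.
At the end, for the whole second after the job is handed in: Each pocket holds one concho flat on its floor (height within 2.5 mm, centre 7 mm, tilt 0.12 rad); both ends of the board's pocket-side edge within 5 mm of the slab, board centre within 100 mm of the slab's middle along it, board flat on the bench; all at rest (all of step 2 and linear speed of each of board, concho0, concho1, concho2 below 0.01 m/s); the robot touches nothing.
It fails at once if a concho is picked up (its underside more than 20 mm above the deck) (z of any of concho0, concho1, concho2 in the frame of board above 0.038 m).
It fails at once if the board is lifted off the bench by more than 15 mm (height (world z) of board above 0.015 m).
It fails at once if the maul, the tub or the spool is moved by more than 30 mm or tipped over (distance of any of maul, tub, spool from where it was at the start of the episode above 0.03 m or angle between any of tub, spool's own z axis and vertical above 0.5 rad).
It also fails if it takes over 67 s, if anything falls off the work surface, if the arm or the gripper's body presses on something with over 40 N, if the wrist force passes 120 N, or if a joint passes its speed limit or range.

## Working session

There is one attempt and no reset: what is moved stays moved. The work goes in short steps, Python scripts to look and compute and a tool call to move; the robot and the scene stay as the last step left them, time stands still between calls to the robot, and variables do not carry over. Pictures are saved under pics/ and viewed, at most 10 in all, crops included, and the job is handed in when it is done.

Besides the shell and the picture viewer there is one more tool, called after "Request:" by a JSON object that holds its "name" and its "arguments", one argument or row to a line. step_arm: Moves the arm, as the interface text tells. Its arguments: {"type":"object","properties":{"increments":{"type":"array","items":{"type":"array"}}},"required":["increments"]}

```bash
mkdir -p pics; cat > h.py <<'E'
import numpy as np,cv2
from bench import manip
from scipy.spatial.transform import Rotation as R
def cam(n):
    c=manip.camera_info(n)
    K=np.array([[c['fx'],0,c['cx']],[0,c['fy'],c['cy']],[0,0,1.]]);D=np.array(c['D'],float)
    if n=='wrist':
        s=manip.get_state();T=np.eye(4);T[:3,:3]=R.from_euler('xyz',s['ee_rot']).as_matrix();T[:3,3]=s['eef_pos']
        T=T@np.array(c['T_tool_cam']);return K,D,T[:3,:3],T[:3,3]
    a=np.array(c['attitude'])
    Rm=a if a.shape==(3,3) else R.from_euler('xyz',a).as_matrix()
    return K,D,Rm,np.array(c['xyz'])
def px2w(C,uv,z):
    K,D,Rm,t=C
    p=cv2.undistortPoints(np.array(uv,float).reshape(-1,1,2),K,D).reshape(-1,2)
    d=np.c_[p,np.ones(len(p))]@Rm.T
    return t+d*((z-t[2])/d[:,2])[:,None]
def w2px(C,P):
    K,D,Rm,t=C
    return cv2.projectPoints((np.array(P,float).reshape(-1,3)-t)@Rm,np.zeros(3),np.zeros(3),K,D)[0].reshape(-1,2)
def shot(n,f):
    C=cam(n);im=manip.capture(n)[:,:,::-1].copy();cv2.imwrite('pics/'+f,im);return C,im
E
python3 - <<'E'
from h import *
print(manip.camera_info('scene'),manip.camera_info('wrist'))
print(manip.get_state())
a=shot('scene','a.png')[1];b=shot('side','b.png')[1]
cv2.imwrite('pics/a2.png',cv2.resize(a,(800,600),interpolation=2))
E
```

```text
{'fx': 382.1134061840324, 'fy': 382.1134061840324, 'cx': 283.3303060005188, 'cy': 209.1811101246716, 'D': array([-0.07189697,  0.        ,  0.        ,  0.        ,  0.        ]), 'xyz': array([1.02323636, 0.4588178 , 0.7530772 ]), 'attitude': array([-2.42723588, -0.01802394,  2.42767433])} {'fx': 315.86340156821205, 'fy': 315.86340156821205, 'cx': 275.35055971983843, 'cy': 210.06711556622878, 'D': array([-0.05774387,  0.        ,  0.        ,  0.        ,  0.        ]), 'T_tool_cam': array([[-2.62538264e-04, -9.61129506e-01, -2.76097817e-01,
         7.43195993e-02],
       [ 9.99999754e-01, -4.31744346e-04,  5.52065323e-04,
        -5.49682992e-04],
       [-6.49809942e-04, -2.76097604e-01,  9.61129383e-01,
        -1.58461455e-01],
       [ 0.00000000e+00,  0.00000000e+00,  0.00000000e+00,
         1.00000000e+00]])}
{'t': 0.0, 'joint_positions': array([-1.31202075e+00,  3.42691942e-01,  1.52506931e+00, -1.64015374e-05,
        1.27538849e+00, -1.45978605e-01]), 'qd': array([-0.00074572,  0.00051085,  0.00128356, -0.00250446, -0.00047432,
       -0.0012507 ]), 'joint_torque': array([-2.71309573e-04, -4.31241453e+01, -2.44221890e+01,  7.17856502e-02,
        5.59134583e-02, -1.18018629e-04]), 'eef_pos': array([ 0.20665623, -0.48214854,  0.22604269]), 'ee_rot': array([-3.14004984e+00, -2.10979178e-04,  4.04758803e-01]), 'force': array([ 0.12845508, -1.04864902,  0.23491175]), 'ft_torque': array([ 0.00053705,  0.00028136, -0.00444493]), 'gripper_force': 0.0, 'gripper_width': 0.996113568002955}
```

View pics/a2.png

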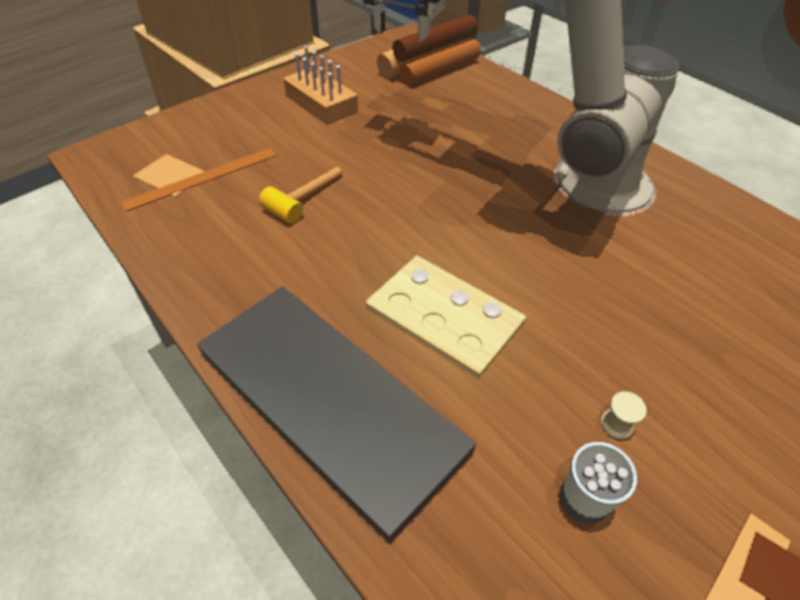

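The picture shows the board at about (445,315), with the slab beyond it to the lower left, the maul at upper left and the tub and spool at lower right. I'll enlarge the board.

```bash
python3 - <<'E'
import cv2
a=cv2.imread('pics/a.png');cv2.imwrite('pics/c.png',cv2.resize(a[170:270,245:375],(780,600),interpolation=2))
E
```

```text
(no output)
```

View pics/c.png

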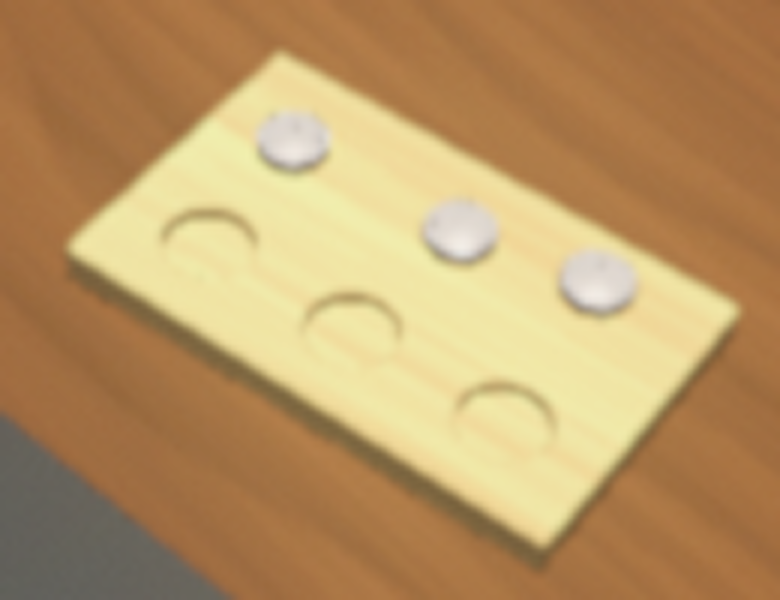

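The crop shows the deck corners at (280,50), (68,250), (545,550) and (740,310), and the conchos at (294,138), (461,229) and (598,281). The slab's near top edge runs from (283,290) to (473,445) in the first picture.

```bash
cat > m.py <<'E'
from h import *
C=cam('scene')
f=lambda L:(np.array(L,float)+.5)/6-.5+[245,170]
cor=px2w(C,f([(280,50),(68,250),(545,550),(740,310)]),.018) # -x-y,+x-y,+x+y,-x+y
mod=np.array([[-75,-120],[75,-120],[75,120],[-75,120]])/1000
m=cor[:,:2].mean(0);H=(mod.T@(cor[:,:2]-m))
yaw=np.arctan2(H[0,1]-H[1,0],H[0,0]+H[1,1]);Rz=np.array([[np.cos(yaw),-np.sin(yaw)],[np.sin(yaw),np.cos(yaw)]])
print('board',m,yaw,'resid mm',(cor[:,:2]-m-mod@Rz.T)*1000)
co=px2w(C,f([(294,140),(461,230),(598,282)]),.0225)[:,:2]
print('conchos',co,'in board',(co-m)@Rz)
hol=np.array([[35,-75],[35,0],[35,75]])/1000
print('holes',m+hol@Rz.T)
s=px2w(C,(np.array([(283,290),(473,445),(390,532),(200,348)],float)+.5)*.7-.5,.035)[:,:2]
e=s[1]-s[0];print('slab',s,np.linalg.norm(e),'mid',(s[0]+s[1])/2,'yaw',np.arctan2(-e[0],e[1]))
for n,uv,z in (('spool',(627,408),.056),('tub',(603,475),.095),('maulhead',(281,204),.024),('maulend',(338,174),.022)):
    print(n,px2w(C,(np.array(uv,float)+.5)*.7-.5,z)[0,:2])
E
python3 m.py
```

```text
board [0.55646922 0.0483931 ] 0.19414026140411433 resid mm [[-1.2575138  -2.36697089]
 [ 0.27284986  1.1562247 ]
 [ 0.82367458  1.01571723]
 [ 0.16098937  0.19502896]]
conchos [[ 0.5406551  -0.03689618]
 [ 0.52130453  0.04770155]
 [ 0.49761959  0.10516074]] in board [[-0.0319713  -0.08063612]
 [-0.03463749  0.00610552]
 [-0.04679229  0.06705464]]
holes [[ 0.60528093 -0.01844563]
 [ 0.59081171  0.05514541]
 [ 0.57634248  0.12873645]]
slab [[ 0.75666248 -0.15770429]
 [ 0.7116104   0.26690185]
 [ 0.87944205  0.28326869]
 [ 0.92856036 -0.13749834]] 0.42698953596984474 mid [0.73413644 0.05459878] yaw 0.10570773586218297
spool [0.5064505  0.38083359]
tub [0.64154587 0.42152738]
maulhead [ 0.62553973 -0.37474559]
maulend [ 0.47154256 -0.38472596]
```

View pics/b.png

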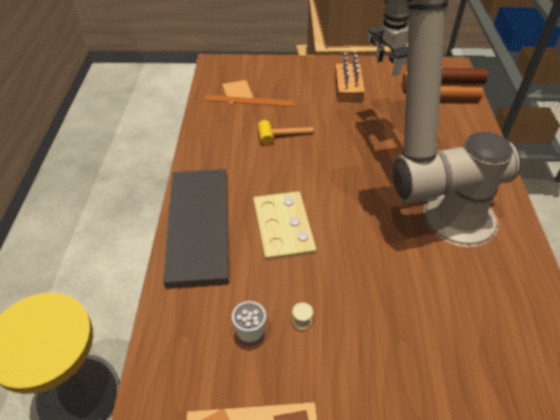

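The side view confirms this: the board, the slab and the space around them are clear, and the maul, tub and spool stay well away. Now I'll move over the board for a close look.

Request:
{"name": "step_arm", "arguments": {
  "increments": [
    [0.2,[0,0,0],[0,0,6]],
    [0.2,[0,0,0],[0,0,6]],
    [0.2,[0.85,-0.93,0.13],[0,0,0]],
    [0.2,[0.85,-0.93,0.13],[0,0,0]],
    [0.2,[0.85,-0.93,0.13],[0,0,0]],
    [0.2,[0.85,-0.93,0.13],[0,0,0]],
    [0.2,[0.85,-0.93,0.13],[0,0,0]],
    [0.2,[0.85,-0.93,0.13],[0,0,0]],
    [0.2,[0.85,-0.93,0.13],[0,0,0]],
    [0.2,[0.85,-0.93,0.13],[0,0,0]],
    [0.2,[0.85,-0.93,0.13],[0,0,0]],
    [0.2,[0.85,-0.93,0.13],[0,0,0]],
    [0.2,[0.85,-0.93,0.13],[0,0,0]],
    [0.2,[0.85,-0.93,0.13],[0,0,0]],
    [0.2,[0.85,-0.93,0.13],[0,0,0]],
    [0.2,[0.85,-0.93,0.13],[0,0,0]],
    [0.2,[0.85,-0.93,0.13],[0,0,0]],
    [0.2,[0.85,-0.93,0.13],[0,0,0]],
    [0.2,[0.85,-0.93,0.13],[0,0,0]],
    [0.2,[0.85,-0.93,0.13],[0,0,0]]
  ]
}}

```text
t: 2.6
eef_pos: [0.501, 0.0032, 0.1678]
ee_rot: [-3.142, 0.001, 0.195]
force: [0.1, -0.3, 0.5]
gripper_width: 0.201
gripper_force: 0.0
```

Request:
{"name": "step_arm", "arguments": {
  "increments": [
    [0.2,[0.74,-0.82,0.13],[0,0,0]],
    [0.2,[0.74,-0.82,0.13],[0,0,0]],
    [0.2,[0,0,0],[0,0,0]],
    [0.2,[0,0,0],[0,0,0]]
  ]
}}

```text
t: 3.1
eef_pos: [0.5286, 0.0492, 0.1614]
ee_rot: [3.141, 0.001, 0.196]
force: [0.4, 0.6, -0.0]
gripper_width: 0.197
gripper_force: 0.0
```

```bash
python3 - <<'E'
from h import *
C,im=shot('wrist','w1.png');cv2.imwrite('pics/w1b.png',cv2.resize(im,(800,600),interpolation=2))
E
```

```text
(no output)
```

View pics/w1b.png

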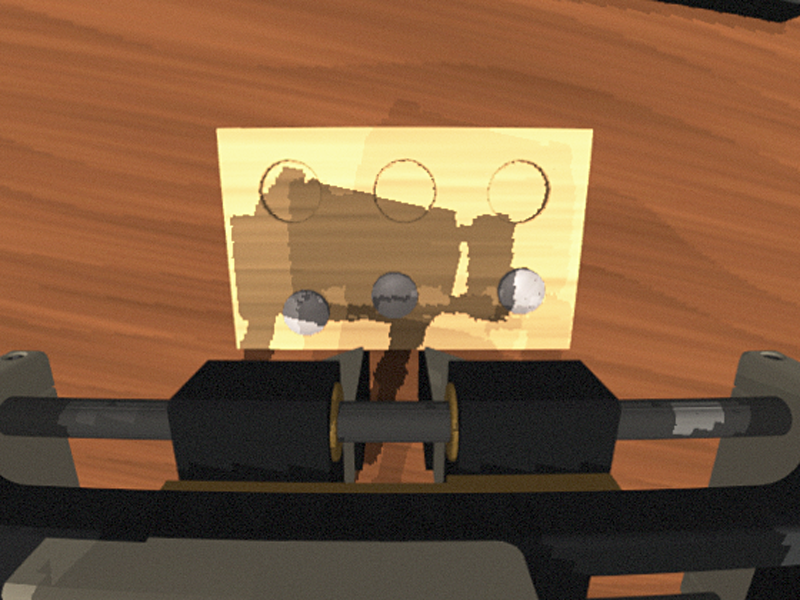

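The wrist view shows the hole mouths at (291,191), (405,190) and (518,191), and the conchos at (306,312), (395,296) and (521,292). The deck corners are at (217,128), (593,128), (571,349) and (237,349).

```bash
cat > w.py <<'E'
from h import *
s=manip.get_state();C=cam('wrist')
f=lambda L:(np.array(L,float)+.5)*.7-.5
def tl(uv,z):
    P=px2w(C,f(uv),z);Rm=R.from_euler('xyz',s['ee_rot']).as_matrix();return ((P-s['eef_pos'])@Rm/0.025)
np.set_printoptions(precision=3,suppress=True)
print('units of 25mm, tool frame from TCP')
print('corners FL FR NR NL\n',tl([(217,128),(593,128),(571,349),(237,349)],.018))
print('holes 2 1 0\n',tl([(291,191),(405,190.5),(518,191)],.018))
print('conchos 2 1 0\n',tl([(306,312),(395,296),(521,292)],.0225))
h=px2w(C,f([(291,191),(405,190.5),(518,191)]),.018);print(h)
print(w2px(C,s['eef_pos'])/.7, s['eef_pos'],s['ee_rot'])
E
python3 w.py
```

```text
units of 25mm, tool frame from TCP
corners FL FR NR NL
 [[ 4.074 -4.515  5.74 ]
 [ 4.084  5.09   5.742]
 [-1.976  5.142  5.746]
 [-1.966 -4.55   5.744]]
holes 2 1 0
 [[ 2.48  -2.699  5.741]
 [ 2.484  0.286  5.742]
 [ 2.483  3.253  5.743]]
conchos 2 1 0
 [[-0.785 -2.44   5.564]
 [-0.326  0.026  5.564]
 [-0.214  3.482  5.564]]
[[ 0.576  0.127  0.018]
 [ 0.591  0.054  0.018]
 [ 0.605 -0.019  0.018]]
[[394.542 372.049]] [0.529 0.049 0.162] [3.141 0.001 0.195]
```

Request:
{"name": "step_arm", "arguments": {
  "increments": [
    [0.2,[-0.765,0.013,0],[0,0,0]],
    [0.2,[-0.765,0.013,0],[0,0,0]],
    [0.2,[0,0,0.9],[0,0,0]],
    [0.2,[0,0,0.9],[0,0,0]],
    [0.2,[0,0,0.9],[0,0,0]],
    [0.2,[0,0,0.9],[0,0,0]],
    [0.2,[0,0,0.9],[0,0,0]],
    [0.2,[0,0,0.6],[0,0,0]],
    [0.2,[0,0,0.4],[0,0,0]],
    [0.2,[0,0,0.14],[0,0,0]],
    [0.2,[0,0,0],[0,0,0]]
  ]
}}

```text
t: 4.53
eef_pos: [0.4919, 0.0415, 0.0209]
ee_rot: [3.141, -0.0, 0.195]
force: [-0.6, 0.7, 1.1]
gripper_width: 0.203
gripper_force: 0.0
```

Request:
{"name": "step_arm", "arguments": {
  "increments": [
    [0.2,[0.2,0,0],[0,0,0]],
    [0.2,[0.2,0,0],[0,0,0]],
    [0.2,[0.25,0.025,0],[0,0,0]],
    [0.2,[0.25,0.025,0],[0,0,0]],
    [0.2,[0.25,0.025,0],[0,0,0]],
    [0.2,[0.25,0.025,0],[0,0,0]],
    [0.2,[0.25,0.025,0],[0,0,0]],
    [0.2,[0.25,0.025,0],[0,0,0]],
    [0.2,[0.25,0.025,0],[0,0,0]],
    [0.2,[0.25,0.025,0],[0,0,0]],
    [0.2,[0.25,0.025,0],[0,0,0]],
    [0.2,[0.2,0.025,0],[0,0,0]],
    [0.2,[0.2,0.01,0],[0,0,0]],
    [0,[0,0,0],[0,0,0]]
  ]
}}

```text
t: 6.28
eef_pos: [0.5682, 0.05, 0.0207]
ee_rot: [3.141, -0.0, 0.195]
force: [-0.1, -0.3, -0.2]
gripper_width: 0.136
gripper_force: 0.2
```

```bash
python3 - <<'E'
from h import *
C,im=shot('wrist','w2.png');cv2.imwrite('pics/w2b.png',cv2.resize(im,(800,600),interpolation=2))
s=manip.get_state();print(s['eef_pos'],s['force'])
E
```

```text
[0.56782923 0.05000513 0.02065927] [-1.3471024   1.06698048  1.75441598]
```

View pics/w2b.png

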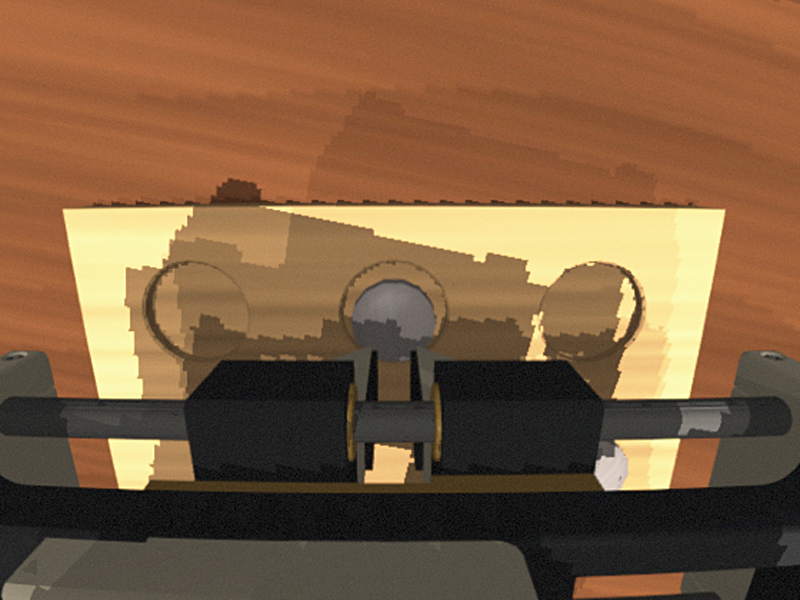

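Concho1 sits in the middle pocket at (395,319), slightly towards the near side. I'll nudge it 2.5 mm further to be sure it drops, then retreat and go to the right-hand concho.

Request:
{"name": "step_arm", "arguments": {
  "increments": [
    [0.2,[0,0,0],[0,0,0]],
    [0.2,[0,0,0],[0,0,0]],
    [0.2,[0.1,0,0],[0,0,0]],
    [0.2,[0,0,0],[0,0,0]],
    [0.2,[-0.2,0,0],[0,0,0]],
    [0.2,[0,0,-0.6],[0,0,0]],
    [0.2,[0,0,-0.6],[0,0,0]],
    [0.2,[-0.715,0.8,0],[0,0,0]],
    [0.2,[-0.715,0.8,0],[0,0,0]],
    [0.2,[-0.715,0.8,0],[0,0,0]],
    [0.2,[-0.715,0.8,0],[0,0,0]],
    [0.2,[0,0,0],[0,0,0]],
    [0.2,[0,0,0.6],[0,0,0]],
    [0.2,[0,0,0.6],[0,0,0]],
    [0.2,[0,0,0],[0,0,0]]
  ]
}}

```text
t: 8.2
eef_pos: [0.5103, -0.0421, 0.0192]
ee_rot: [-3.141, 0.002, 0.196]
force: [-0.5, -0.9, -0.0]
gripper_width: 0.198
gripper_force: 0.0
```

```bash
cat > q.py <<'E'
from h import *
s=manip.get_state();d=s['eef_pos']-[.5286,.0492,.1614];c,n=np.cos(.195),np.sin(.195)
print(np.round(np.array([d[0]*c+d[1]*n,d[0]*n-d[1]*c,-d[2]])/.025,3),s['eef_pos'],s['ee_rot'],s['force'],s['gripper_width'])
E
python3 q.py
```

```text
[-1.426  3.441  5.689] [ 0.51029806 -0.04211131  0.01918243] [-3.14068352e+00  2.03248372e-03  1.96300230e-01] [-0.46429472 -0.86053656 -0.00881639] 0.1983112120387087
```

Request:
{"name": "step_arm", "arguments": {
  "increments": [
    [0.2,[0.2,0,-0.04],[0,0,0]],
    [0.2,[0.2,0,0],[0,0,0]],
    [0.2,[0.25,-0.02,0],[0,0,0]],
    [0.2,[0.25,-0.02,0],[0,0,0]],
    [0.2,[0.25,-0.02,0],[0,0,0]],
    [0.2,[0.25,-0.02,0],[0,0,0]],
    [0.2,[0.25,-0.02,0],[0,0,0]],
    [0.2,[0.25,-0.02,0],[0,0,0]],
    [0.2,[0.25,-0.02,0],[0,0,0]],
    [0.2,[0.25,-0.02,0],[0,0,0]],
    [0.2,[0.25,-0.02,0],[0,0,0]],
    [0.2,[0.2,-0.01,0],[0,0,0]],
    [0.2,[0.2,0,0],[0,0,0]],
    [0.2,[0,0,0],[0,0,0]]
  ]
}}

```text
t: 9.95
eef_pos: [0.5849, -0.0234, 0.0217]
ee_rot: [3.141, -0.0, 0.195]
force: [0.3, -0.3, -0.6]
gripper_width: 0.201
gripper_force: 0.0
```

```bash
python3 q.py
```

```text
[1.648 3.285 5.588] [ 0.58493922 -0.0233817   0.02169384] [ 3.14139044e+00 -2.80369075e-04  1.95489925e-01] [ 0.28300072 -0.30481715 -0.58375186] 0.20110469696541475
```

Request:
{"name": "step_arm", "arguments": {
  "increments": [
    [0.2,[-0.2,0,0],[0,0,0]],
    [0.2,[0,0,-0.6],[0,0,0]],
    [0.2,[0,0,-0.6],[0,0,0]],
    [0.2,[-0.49,-0.82,0],[0,0,0]],
    [0.2,[-0.49,-0.82,0],[0,0,0]],
    [0.2,[-0.49,-0.82,0],[0,0,0]],
    [0.2,[-0.49,-0.82,0],[0,0,0]],
    [0.2,[-0.49,-0.82,0],[0,0,0]],
    [0.2,[-0.49,-0.82,0],[0,0,0]],
    [0.2,[-0.49,-0.82,0],[0,0,0]],
    [0.2,[0,0,0],[0,0,0]],
    [0.2,[0,0,0.6],[0,0,0]],
    [0.2,[0,0,0.62],[0,0,0]],
    [0.2,[0,0,0],[0,0,0]]
  ]
}}

```text
t: 11.7
eef_pos: [0.4678, 0.0993, 0.0208]
ee_rot: [3.142, 0.001, 0.195]
force: [0.2, 0.2, 0.2]
gripper_width: 0.204
gripper_force: 0.0
```

```bash
python3 q.py
```

```text
[-1.999 -2.438  5.625] [0.46775931 0.09931657 0.02077179] [3.14152715e+00 1.09906745e-03 1.94971817e-01] [0.24285871 0.16563322 0.18126674] 0.20372066630357122
```

Then push 3.64, retreat and rise for a look at all three.

Request:
{"name": "step_arm", "arguments": {
  "increments": [
    [0.2,[0.2,0,0],[0,0,0]],
    [0.2,[0.2,0,0],[0,0,0]],
    [0.2,[0.24,-0.02,0],[0,0,0]],
    [0.2,[0.24,-0.02,0],[0,0,0]],
    [0.2,[0.24,-0.02,0],[0,0,0]],
    [0.2,[0.24,-0.02,0],[0,0,0]],
    [0.2,[0.24,-0.02,0],[0,0,0]],
    [0.2,[0.24,-0.02,0],[0,0,0]],
    [0.2,[0.24,-0.02,0],[0,0,0]],
    [0.2,[0.24,-0.02,0],[0,0,0]],
    [0.2,[0.24,-0.02,0],[0,0,0]],
    [0.2,[0.24,-0.02,0],[0,0,0]],
    [0.2,[0.24,-0.02,0],[0,0,0]],
    [0.2,[0.24,-0.02,0],[0,0,0]],
    [0.2,[0.2,-0.02,0],[0,0,0]],
    [0.2,[0.16,0,0],[0,0,0]],
    [0.2,[0,0,0],[0,0,0]]
  ]
}}

```text
t: 13.82
eef_pos: [0.556, 0.1238, 0.0211]
ee_rot: [3.141, -0.0, 0.195]
force: [-0.3, -0.4, 0.6]
gripper_width: 0.201
gripper_force: 0.0
```

Request:
{"name": "step_arm", "arguments": {
  "increments": [
    [0.2,[-0.2,0,0],[0,0,0]],
    [0.2,[0,0,-0.6],[0,0,0]],
    [0.2,[-0.7,0.7,-0.6],[0,0,0]],
    [0.2,[-0.7,0.7,-0.6],[0,0,0]],
    [0.2,[-0.7,0.7,-0.6],[0,0,0]],
    [0.2,[-0.6,0.7,0],[0,0,0]],
    [0.2,[0,0,0],[0,0,0]],
    [0.2,[0,0,0],[0,0,0]]
  ]
}}

```text
t: 14.82
eef_pos: [0.4988, 0.0413, 0.0818]
ee_rot: [3.141, -0.001, 0.195]
force: [-0.4, 0.3, -1.0]
gripper_width: 0.199
gripper_force: 0.0
```

```bash
python3 q.py; python3 - <<'E'
from h import *
C,im=shot('wrist','w3.png');cv2.imwrite('pics/w3b.png',cv2.resize(im,(800,600),interpolation=2))
E
```

```text
[-1.232  0.078  3.183] [0.49876224 0.04131833 0.08182862] [ 3.14139515e+00 -1.29327719e-03  1.95034803e-01] [-0.39850508  0.28233843 -0.95671816] 0.19901854187241794
```

View pics/w3b.png

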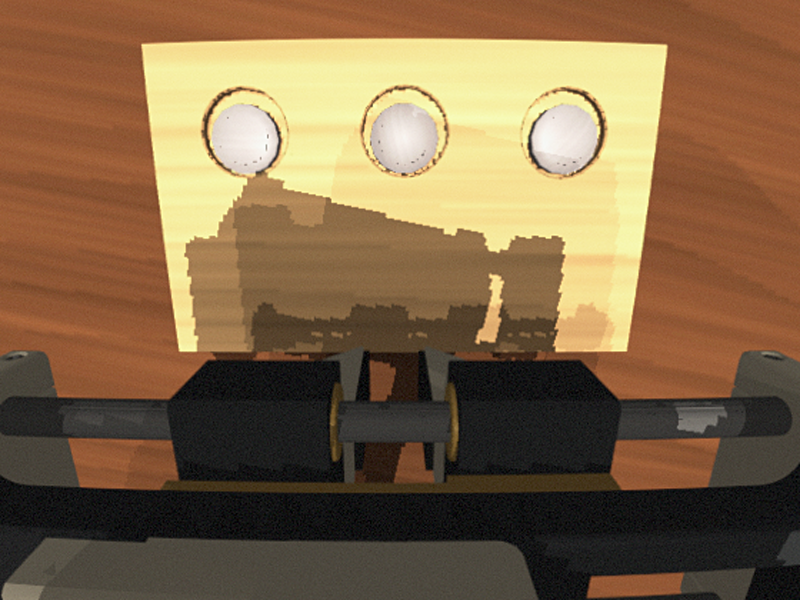

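All three conchos lie inside their pockets at (245,138), (404,138) and (565,138), slightly to the near side. Next I'll go behind the board's near edge with the fingers wide open, as a two-point pusher.

Request:
{"name": "step_arm", "arguments": {
  "increments": [
    [1,[-0.76,0.1,0],[0,0,0]],
    [1,[-0.76,0.11,0],[0,0,0]],
    [1,[0,0,0],[0,0,0]],
    [1,[0,0,0],[0,0,0]],
    [1,[0,0,0.7],[0,0,0]],
    [1,[0,0,0.7],[0,0,0]],
    [1,[0,0,0.7],[0,0,0]],
    [1,[0,0,0.5],[0,0,0]],
    [1,[0,0,0.3],[0,0,0]],
    [1,[0,0,0],[0,0,0]],
    [1,[0,0,0],[0,0,0]]
  ]
}}

```text
t: 16.25
eef_pos: [0.4624, 0.0285, 0.0091]
ee_rot: [3.141, -0.001, 0.195]
force: [0.2, 0.2, -0.4]
gripper_width: 0.995
gripper_force: 0.0
```

```bash
python3 q.py
```

```text
[-2.76   0.3    6.092] [0.4623622  0.02847473 0.00910039] [ 3.14121737e+00 -8.50423770e-04  1.95405562e-01] [ 0.16995845  0.19080218 -0.38331862] 0.9950836557535196
```

Request:
{"name": "step_arm", "arguments": {
  "increments": [
    [1,[0.2,0,0],[0,0,0]],
    [1,[0.2,0,0],[0,0,0]],
    [1,[0.2,0,0],[0,0,0]],
    [1,[0.2,0,0],[0,0,0.4]],
    [1,[0.2,0,0],[0,0,0.4]],
    [1,[0.2,0,0],[0,0,0.4]],
    [1,[0.2,0,0],[0,0,0.5]],
    [1,[0.2,0,0],[0,0,0.5]],
    [1,[0.2,0,0],[0,0,0.5]],
    [1,[0.2,0,0],[0,0,0.5]],
    [1,[0.2,0,0],[0,0,0.5]],
    [1,[0.2,0,0],[0,0,0.5]],
    [1,[0.2,0,0],[0,0,0.5]],
    [1,[0.2,0,0],[0,0,0.4]],
    [1,[0.2,0,0],[0,0,0]],
    [1,[0.1,0,0],[0,0,0]],
    [1,[0,0,0],[0,0,0]]
  ]
}}

```text
t: 18.38
eef_pos: [0.538, 0.0409, 0.0085]
ee_rot: [-3.141, 0.001, 0.107]
force: [-3.5, -0.8, 1.3]
gripper_width: 0.999
gripper_force: 1.8
```

```bash
python3 q.py; python3 - <<'E'
from h import *
C,im=shot('wrist','w4.png');cv2.imwrite('pics/w4b.png',cv2.resize(im,(800,600),interpolation=2))
E
```

```text
[0.303 0.397 6.117] [0.53795848 0.04093806 0.00847201] [-3.14137183e+00  1.23908049e-03  1.06528932e-01] [-3.45223265 -0.80284879  1.28472908] 0.999407612843509
```

View pics/w4b.png

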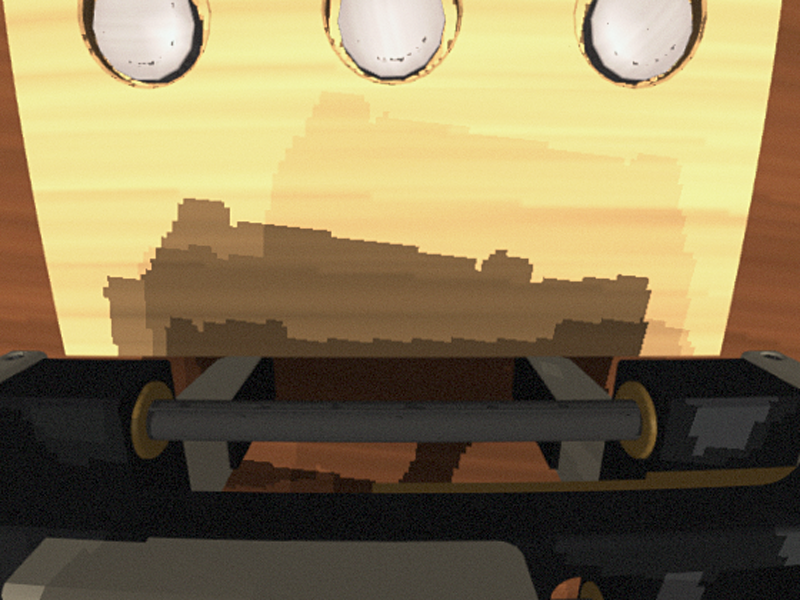

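The board is square against both fingers and the conchos are still in their pockets, but the slab is out of view. I'll measure the remaining gap from the scene camera.

```bash
python3 - <<'E'
from h import *
C,im=shot('scene','s2.png');cv2.imwrite('pics/s2b.png',cv2.resize(im[185:345,180:393],(800,600),interpolation=2))
E
```

```text
(no output)
```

View pics/s2b.png

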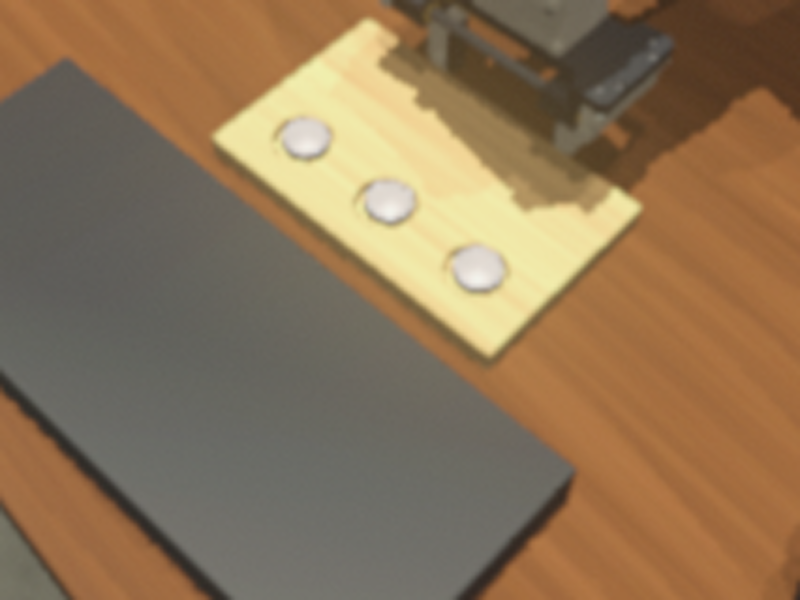

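The scene crop shows the slab edge running from (66,59) to (574,473), and the board's far deck corners at (213,136) and (491,360). The two edges are nearly parallel.

```bash
python3 - <<'E'
from h import *
C=cam('scene');k=np.array([213/800,160/600])
f=lambda L:(np.array(L,float)+.5)*k-.5+[180,185]
s=px2w(C,f([(66,59),(574,473)]),.035)[:,:2];b=px2w(C,f([(213,136),(491,360),(370,18),(641,208)]),.018)[:,:2]
e=s[1]-s[0];e/=np.linalg.norm(e);n=np.array([e[1],-e[0]])
print('slab yaw',np.arctan2(-e[0],e[1]),'len',np.linalg.norm(s[1]-s[0]),'gaps mm',(s[0]-b)@n*1000,'along',(b-s.mean(0))@e*1000)
d=b[1]-b[0];print('board yaw',np.arctan2(-d[0],d[1]),np.linalg.norm(d))
E
```

```text
slab yaw 0.10369859116580035 len 0.43645839479101456 gaps mm [ 32.24644029  30.76472309 182.4104363  181.23709302] along [-108.33142721  134.11181983 -108.54474955  131.40437308]
board yaw 0.09758706291120789 0.24244777483554567
```

Request:
{"name": "step_arm", "arguments": {
  "increments": [
    [1,[0.15,0,0],[0,0,0]],
    [1,[0.15,0,0],[0,0,0]],
    [1,[0.15,0,0],[0,0,0]],
    [1,[0.15,0,0],[0,0,0]],
    [1,[0.15,0,0],[0,0,0]],
    [1,[0.1,0,0],[0,0,0]],
    [1,[0.1,0,0],[0,0,0]],
    [1,[0.1,0,0],[0,0,0]],
    [1,[0.04,0,0],[0,0,0]],
    [1,[0,0,0],[0,0,0]]
  ]
}}

```text
t: 19.73
eef_pos: [0.5657, 0.0437, 0.0088]
ee_rot: [3.141, -0.0, 0.106]
force: [-1.5, -0.0, -1.3]
gripper_width: 0.997
gripper_force: 1.0
```

Request:
{"name": "step_arm", "arguments": {
  "increments": [
    [1,[0.04,0,0],[0,0,0]],
    [1,[0.04,0,0],[0,0,0]],
    [1,[0,0,0],[0,0,0]]
  ]
}}

```text
t: 20.1
eef_pos: [0.5659, 0.0438, 0.0088]
ee_rot: [-3.141, 0.003, 0.106]
force: [-8.5, -1.3, 4.3]
gripper_width: 0.998
gripper_force: 4.0
```

Request:
{"name": "step_arm", "arguments": {
  "increments": [
    [1,[0.04,0,0],[0,0,0]],
    [1,[0,0,0],[0,0,0]]
  ]
}}

```text
t: 20.35
eef_pos: [0.566, 0.0438, 0.0088]
ee_rot: [-3.141, 0.005, 0.106]
force: [-10.5, -1.4, 6.5]
gripper_width: 1.002
gripper_force: 5.5
```

Contact is firm: 10 N with no further advance. I'll back off slowly, lift clear and check.

Request:
{"name": "step_arm", "arguments": {
  "increments": [
    [1,[0.04,0,0],[0,0,0]],
    [1,[0,0,0],[0,0,0]],
    [1,[-0.15,0,0],[0,0,0]],
    [1,[-0.3,0,0],[0,0,0]],
    [1,[-0.6,0,0],[0,0,0]],
    [1,[-0.6,0,0],[0,0,0]],
    [1,[0,0,-0.9],[0,0,0]],
    [1,[0,0,-0.9],[0,0,0]],
    [1,[0,0,-0.9],[0,0,0]],
    [1,[0,0,-0.9],[0,0,0]],
    [1,[0,0,0],[0,0,0]],
    [1,[0,0,0],[0,0,0]]
  ]
}}

```text
t: 21.85
eef_pos: [0.5282, 0.0397, 0.0981]
ee_rot: [3.142, 0.0, 0.106]
force: [0.0, 0.4, -0.5]
gripper_width: 0.999
gripper_force: 0.0
```

```bash
python3 - <<'E'
from h import *
C,im=shot('scene','s3.png');a=cv2.resize(im[185:345,180:393],(800,600),interpolation=2);cv2.imwrite('pics/s3b.png',a)
E
```

```text
(no output)
```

View pics/s3b.png

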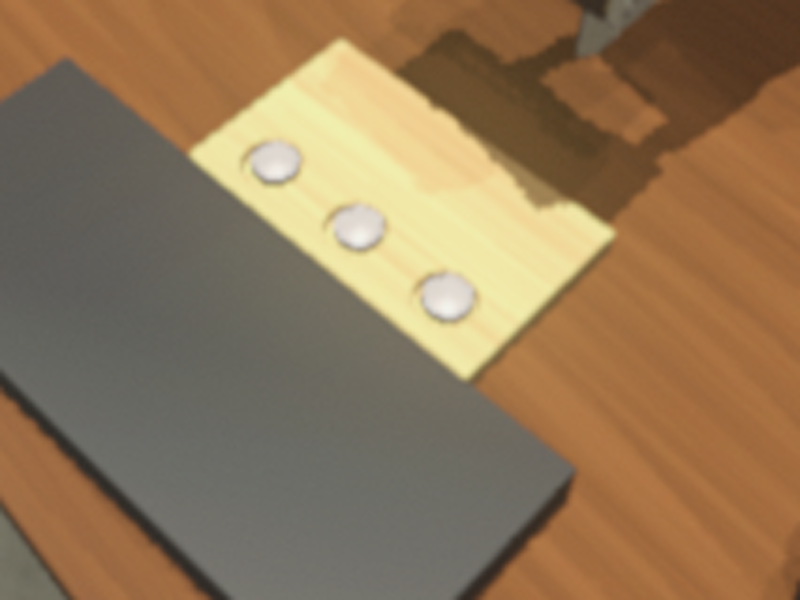

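The board meets the slab edge along its whole length and the conchos are in their pockets. I'll check the near corners at (341,38) and (616,233): each should be 150 mm from the slab line.

```bash
python3 - <<'E'
from h import *
C=cam('scene');k=np.array([213/800,160/600])
f=lambda L:(np.array(L,float)+.5)*k-.5+[180,185]
s=px2w(C,f([(66,59),(574,473)]),.035)[:,:2];b=px2w(C,f([(341,38),(616,233)]),.018)[:,:2]
e=s[1]-s[0];e/=np.linalg.norm(e);n=np.array([e[1],-e[0]])
print((s[0]-b)@n*1000,(b-s.mean(0))@e*1000)
E
```

```text
[154.19533452 154.53455009] [-109.69673211  131.69424598]
```

The edges are parallel to 0.3 mm. The push stalled at 10 N against about 3.5 N of sliding friction, so the board is hard against the slab. The 4 mm residual is within calibration and picking error. Handing in.

```bash
python3 -c "
from bench import manip
print(manip.sign_off())"
```

```text
the job is handed in; nothing more can be done
None
```

I handed the job in at about 22 s: the three conchos lie in their pockets and the board stands square and hard against the slab. The camera read a 4 mm gap there, which I put down to calibration error, and no verdict came back.

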